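# Zero the photometer on the blank, then read the sample

### The job

Take a reading on the bench photometer: with a fingertip behind its lip draw the hatch fully shut, press the round zero key with the blank in the beam, then hook the fingertip behind the lip of the cell carriage, draw it out to its stop to bring the sample into the beam, and press the long read key. Leave the hatch shut, the carriage out and both keys up. Work by touch alone: grip neither lip, do not touch the cells, and leave the glassware standing where it is.

Things in the scene. Friction and masses are not known exactly. Their poses are not given: they have to be found in the camera images.
- photometer: Fixed bench photometer, white on a grey plinth, 228 x 286 mm, casing top 108 high. Frame: origin on the worktop, x to its back, y to its left, z up; points below 'in its frame' are in mm. Front face at x = -115. Left half (mid line y = 65): cell compartment, hatch on top, carriage tongue out of the front. Right half: key panel with two keys; behind it a sloping display (top 145, from x = 10 back).
- hatch (a joint): Grey flat hatch on two low aluminium rails (tops 119 high), sliding along the photometer's x over the cell compartment. Value in m: 0 shut (fully to the front, at its stop), 0.090 fully open to the back; starts 0.045 to 0.088. Friction about 1.5 N, stays where left. Its top face is 116.5 high, 117 long (x), 75 wide.
- hatch_lip (a point): Middle of the top edge of the lip's rear face: the upright face to hook, looking to the photometer's back (+x). The lip is a ridge 58 mm long (along y) near the hatch's front edge, 6 mm thick, top 135 high, 18.5 mm above the hatch's top face; its front is a black sloping pad, not to be pressed. In the photometer's frame at (-92 + 1000 * hatch, 65, 135).
- carriage (a joint): Two-cell carriage on a straight rail along the photometer's x under the hatch. Value in m: 0 home (front cell, the blank, in the beam), 0.035 drawn out to the front to its stop (rear cell, the sample, in the beam); starts home. Friction about 2.5 N, stays where left.
- carriage_lip (a point): Middle of the top edge of the lip's rear face: the upright face to hook, looking to the photometer. An aluminium tongue 38 mm wide (top 66 high) comes out of the front slot and ends in this lip, a plate 50 wide, 6 thick, top 88 high, black pad in front, not to be pressed. Carriage home: 42 mm between lip and casing front. In the photometer's frame at (-157 - 1000 * carriage, 65, 88).
- zero_key (a joint): Round zero key, 25 mm across, white, the left one on the key panel. Value in m: 0 up, 0.004 fully down. Spring: starts to move at 1.8 N, fully down at 4.2 N; counts as pressed beyond 0.003.
- zero_key_top (a point): Middle of the top of the zero key; key up: (-62, -36, 116.5) in the photometer's frame.
- read_key (a joint): Long read key, 24 x 38 mm rectangle (long side along y), white, the right one on the key panel. Values and spring as for the zero key.
- read_key_top (a point): Middle of the top of the read key; key up: (-62, -100, 116.5) in the photometer's frame.
- beam (a point): Where the light beam crosses the cell compartment: (-47, 65, 80) in the photometer's frame.
- blank_cell: The blank: lidded rectangular glass cell, 20 x 40 x 45 mm, standing loose in the carriage's front pocket. Origin at its underside centre.
- sample_cell: The sample: an identical cell in the rear pocket, 35 mm behind the blank. Origin at its underside centre.
- front_pocket (a point): Floor centre of the carriage's front pocket (22 x 42 mm, 18 mm deep), moves with the carriage.
- rear_pocket (a point): Floor centre of the carriage's rear pocket, moves with the carriage.
- cuvette_tray: Bystander: clear tray of cuvettes, 66 x 110 x 47 mm, to the left of the photometer. Origin under its centre, as for all bystanders.
- wide_weigh_bottle: Bystander: wide glass weighing bottle with knob lid, 43 mm across, 48 high, in front of the photometer's key side.
- tall_weigh_bottle: Bystander: narrow glass weighing bottle, 31 mm across, 56 high, beside the wide one.
- small_beaker: Bystander: 50 ml glass beaker, 46 x 52 x 58 mm, to the right of the photometer.
- dropper_bottle: Bystander: white dropper bottle, 24 mm across, 68 high, left of the photometer towards its back.
- petri_dish: Bystander: glass dish, 62 mm across, 13 high, on the worktop further left.
- amber_bottle: Bystander: amber glass reagent bottle with a ground stopper, 69 mm across, 177 high, further left.

How it is judged:
By the outcome, as a careful person would: the job done as asked, in the order asked, and still so for the second after the job is handed in, with the robot touching nothing.
It also fails if it takes over 48 s, if anything falls off the work surface, if the arm or the gripper's body presses on something with over 40 N, if the wrist force passes 120 N, or if a joint passes its speed limit or range.

### The arm

A 6-joint arm with a two-finger parallel gripper is mounted at the origin on a cart in front of the work surface, level with it; the furniture and walls round the work are solid. World frame = base frame: x ahead of the robot, y to its left, z up, the work surface at z = 0. Lengths are in mm, angles in rad, forces in N, time in s.
With the tool pointing down it reaches from about 350 to 975 mm from the base axis. Payload 7.1 kg.
Tool frame: the origin (TCP) lies at the centre of the arm's flange, where the gripper is bolted on; the fingertips stand 182 mm ahead of it and the grasp point (between the pads) lies 163 mm ahead of it; z points along the fingers, y is the line along which they close (so a half turn about z gives the same grasp; the last joint's range is limited). The gripper opens to 88 mm and grips with 3 to 60 N. Pads are 20 mm wide; open, the fingers measure 115 mm over their backs; the gripper's body (75 mm by 178 mm) begins 61 mm behind the grasp point.
Start: joints at [-1.296, 0.423, 1.63, -0, 1.089, -0.019], TCP at [181.013, -598.198, 404.675] pointing down, gripper open.
Joint ranges: [-3, 3], [-0.9, 2.11], [0.09, 2.58], [-1.31, 4.45], [0.11, 2.69], [-2.54, 2.54]. Speed limits (rad/s): [2.39, 2.39, 3.01, 3.14, 3.14, 3.14].

### API

Orientations are given as a rotation vector (axis times angle).
In Python, from workcell import readout, get_image, ctrl gives the robot as it stands.
- The arm moves only by the tool step_arm, never from a script. Its argument "targets" is a list that holds one entry, the list of rows, each a list of 7 numbers: the shift along the world's x, y, z as a fraction of full scale, then the turn, a rotation vector about the world's x, y, z as a fraction of full scale, then the opening, from 0 (shut) to 1 (fully open). In form: [[[dx, dy, dz, wx, wy, wz, claw], ...]]. A call has exactly 5 rows; each row shifts and turns the commanded pose from where the row before left it; what a row does not reach is not made up. Full scale, the value 1, is 0.05 m for a shift and 4 degrees for a turn. A row lasts 1/8 s, in which the tool goes at most 62.5 mm and 10.7 degrees, less where a joint would pass 70% of its speed; a pose out of reach is approached as far as the arm can. A call with a number of a shift or a turn outside -1 to 1 is refused whole. A call with a gripper value outside its range is refused whole. The fingers move at their own pace and stop on an object; the grip force is fixed at half the most. Time passes only in rows, so rows that do not move let the fingers close, or fill a call up. It gives the time, the measured TCP pose, the force, the opening and the grip force at its end, in the units of the state.
- readout.get_obs(): the state, without advancing time (a new reading comes with each control period).
- get_image(name): name is "side" or "top" or "wrist"; returns a dict with "pixels" (420x560x3 uint8, red, green, blue), "intrinsics" (3x3 intrinsics, pixels), "extrinsics" (4x4, takes a point from world to camera coordinates). Camera axes: x right, y down, z forward; pixel columns grow to the right and rows downward; lengths in mm; the calibration is good to about 2 mm. A picture is of the moment at which its call begins. There is no depth.
- ctrl.close_job(): hands the job in; it is judged then, once.
The state is a dict: "t": time; "qpos": joint angles; "qvel": joint speeds; "joint_torque": joint torques, N m; "ee_pos": TCP position; "orientation": TCP orientation; "ft_force": force on the tool from outside, world axes, zero at the start; "moment": the same for the moment, N m; "width": finger opening in mm; "grasp_force": force on a finger pad.
Only numpy, scipy, OpenCV 4.12 (cv2) and the standard library are available. Lean on these libraries where they do the work, as an engineer would, in place of code of your own. Each camera call takes 0.05 s, during which the arm holds its last target. There are 200 camera calls.

## Working session

There is one attempt and no reset: what is moved stays moved. The work goes in short steps, Python scripts to look and compute and a tool call to move; the robot and the scene stay as the last step left them, time stands still between calls to the robot, and variables do not carry over. Pictures are saved under pics/ and viewed, at most 10 in all, crops included, and the job is handed in when it is done.

Besides the shell and the picture viewer there is one more tool, called after "Request:" as name([rows], argument=value, ...), one row to a line, values as JSON. step_arm: Moves the arm, as the interface text tells. Shift numbers are shares of 0.05 m and turn numbers shares of 4 degrees, none past 1 either way. Its arguments: {"type":"object","properties":{"targets":{"type":"array"}},"required":["targets"]}

```bash
mkdir -p pics; ls
python3 - <<'E'
from workcell import readout,get_image
import cv2,numpy as np
o=readout.get_obs();print({k:np.round(v,3) for k,v in o.items()})
for n in("top","side"):
    d=get_image(n);cv2.imwrite(f"pics/{n}0.png",d["pixels"][:,:,::-1]);print(n,np.round(d["intrinsics"],1).tolist(),np.round(d["extrinsics"],3).tolist())
    np.savez(f"{n}0.npz",**d)
E
```

```text
pics
{'t': np.float64(0.0), 'qpos': array([-1.296,  0.424,  1.631,  0.   ,  1.089, -0.019]), 'qvel': array([-0.002, -0.001,  0.001, -0.   , -0.001, -0.002]), 'joint_torque': array([ 1.0000e-03, -5.4462e+01, -2.7366e+01,  6.4000e-02,  2.3000e-02,
       -0.0000e+00]), 'ee_pos': array([ 180.945, -597.94 ,  403.907]), 'orientation': array([-3.106, -0.46 ,  0.   ]), 'ft_force': array([ 0.316,  1.279, -0.641]), 'moment': array([-0.002, -0.031, -0.065]), 'grasp_force': np.float64(0.0), 'width': np.float64(87.628)}
top [[537.5, 0.0, 279.1], [0.0, 537.5, 215.0], [0.0, 0.0, 1.0]] [[0.003, -1.0, 0.003, 86.449], [-0.997, -0.003, -0.08, 532.334], [0.08, -0.003, -0.997, 1264.069], [0.0, 0.0, 0.0, 1.0]]
side [[391.2, 0.0, 278.8], [0.0, 391.2, 210.0], [0.0, 0.0, 1.0]] [[-0.875, -0.485, -0.007, 507.405], [-0.253, 0.468, -0.847, 200.076], [0.413, -0.739, -0.531, 834.086], [0.0, 0.0, 0.0, 1.0]]
```

View pics/top0.png

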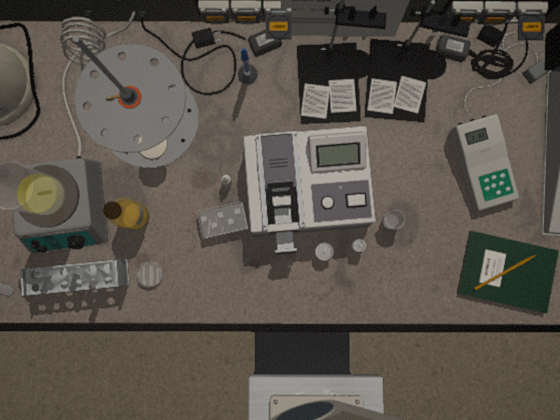

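View pics/side0.png

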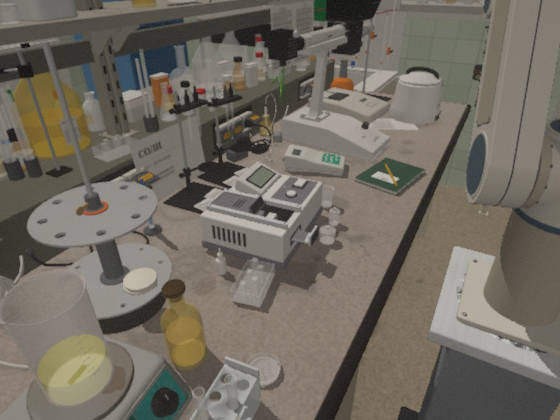

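The top view shows the photometer at about (308,180), turned by a few degrees, with the hatch lip near (282,187) and the carriage lip near (287,248). I'll enlarge that area.

Run:
```python
import cv2,numpy as np
p=np.load("top0.npz")["pixels"][:,:,::-1]
cv2.imwrite("pics/c.png",cv2.resize(p[120:270,225:415],None,fx=4,fy=4,interpolation=cv2.INTER_CUBIC))
```

```text
(no output)
```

View pics/c.png

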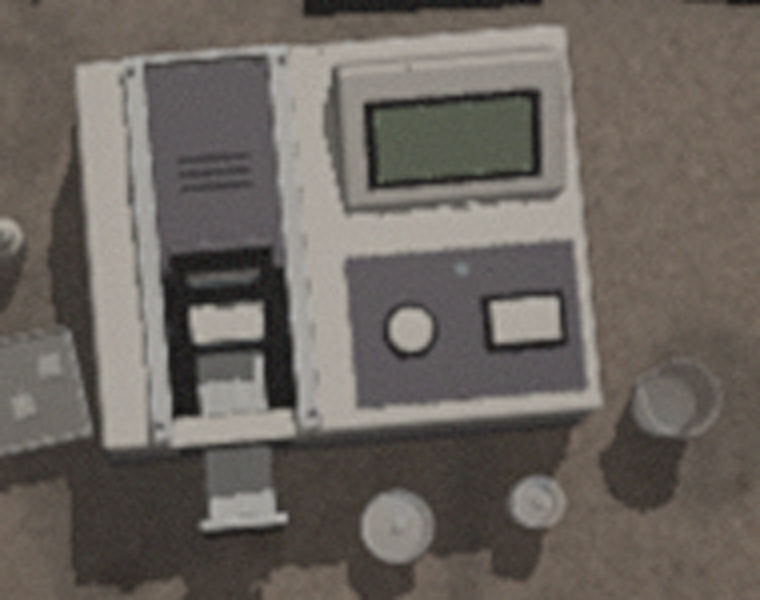

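```bash
cat > h.py <<'E'
import numpy as np
from scipy.optimize import least_squares
def ray(d,uv,z):
    K,E=d["intrinsics"],d["extrinsics"];R,t=E[:3,:3],E[:3,3]
    c=-R.T@t; v=R.T@np.linalg.solve(K,[uv[0],uv[1],1]); return c+v*(z-c[2])/v[2]
def proj(d,P):
    q=d["extrinsics"][:3,:3]@P+d["extrinsics"][:3,3]; q=d["intrinsics"]@q; return q[:2]/q[2]
def w(p,P): # photometer frame->world
    x,y,a=p; c,s=np.cos(a),np.sin(a); return np.array([x+c*P[0]-s*P[1],y+s*P[0]+c*P[1],P[2]])
E
python3 - <<'E'
from h import *
import cv2
d=np.load("top0.npz");im=d["pixels"]
up=cv2.resize(im[120:270,225:415],None,fx=4,fy=4,interpolation=cv2.INTER_CUBIC)
f=lambda q:((q[0]+.5)/4-.5+225,(q[1]+.5)/4-.5+120)
g=cv2.cvtColor(up,cv2.COLOR_RGB2GRAY)
m=(g>150).astype(np.uint8); n,l,s,c=cv2.connectedComponentsWithStats(m)
k=[]
for q in((410,329),(525,320)):
    i=l[q[1],q[0]];print(s[i],c[i]);k.append(f(c[i]))
Z,R=[ray(d,u,116.5) for u in k];print(Z,R,np.linalg.norm(Z-R))
C=[ray(d,f(q),108) for q in((105,447),(602,406),(566,27),(77,66))]
for i in range(4):print(C[i],np.linalg.norm(C[i]-C[i-1]))
cc=np.mean(C,0)
# scale-free frame: fit keys + corners centre
pts=[(-62,-36,116.5),(-62,-100,116.5),(-115,143,108),(-115,-143,108),(113,-143,108),(113,143,108)]
obs=[Z,R]+C; W=[1,1,.5,.5,.5,.5]
r=least_squares(lambda p:np.concatenate([a*(w(p,P)-o)[:2] for a,P,o in zip(W,pts,obs)]),[700,0,0])
print(r.x,r.fun.reshape(-1,2).round(1))
p=r.x;np.save("pose.npy",p)
for q in((222,247),(222,256),(222,268)):
    a=ray(d,f(q),135)-[p[0],p[1],0];print("lip x",np.cos(p[2])*a[0]+np.sin(p[2])*a[1],-np.sin(p[2])*a[0]+np.cos(p[2])*a[1])
for q in((243,514),(243,524)):
    a=ray(d,f(q),88)-[p[0],p[1],0];print("clip x",np.cos(p[2])*a[0]+np.sin(p[2])*a[1],-np.sin(p[2])*a[0]+np.cos(p[2])*a[1])
# overlay
v=up[:,:,::-1].copy();v=cv2.resize(v,None,fx=1,fy=1)
for P in pts+[(-157,65,88),(-157,40,88),(-157,90,88),(-92+60,65,135),(-92+60,36,135),(-92+60,94,135),(-115,65,108)]:
    u=proj(d,w(p,np.array(P,float)));u=((u[0]-225+.5)*4-.5,(u[1]-120+.5)*4-.5);cv2.circle(v,(int(u[0]),int(u[1])),2,(0,0,255),-1)
cv2.imwrite("pics/o.png",v)
E
```

```text
[ 392  310   38   39 1184] [410.59628378 328.62162162]
[ 493  299   65   42 2346] [525.70417732 319.07161125]
[554.24529146 -18.41435811 116.5       ] [559.76853981 -82.31316543 116.5       ] 64.13707079056705
[488.4771871  150.97919419 108.        ] 215.59744762446442
[ 512.14470363 -125.65233318  108.        ] 277.6421316617848
[ 726.69635596 -107.76143652  108.        ] 215.29629746583953
[703.38050971 168.26564429 108.        ] 277.0100684575954
[6.11404784e+02 2.24063120e+01 8.82588879e-02] [[-1.4 -0.5]
 [-1.3 -0.4]
 [-2.1  1.9]
 [-1.3 -2.3]
 [ 4.9 -1.2]
 [ 4.   3.3]]
lip x -8.82018979362337 64.98601979205918
lip x -13.76739912916437 65.4105564355579
lip x -20.358500525611984 65.97616097622397
clip x -154.3536938584758 65.37423950884215
clip x -159.9589798924086 65.8596478118305
```

View pics/o.png

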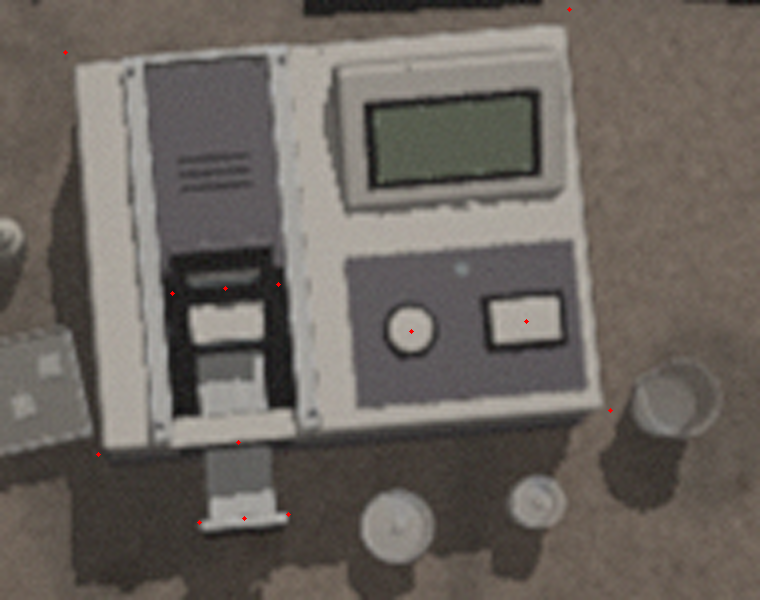

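The projected points land on the keys and on the carriage lip. The casing top measures about 216 x 277 mm, smaller than the plinth, so I'll refit using those dimensions and locate the hatch edges.

Run:
```python
from h import *
import cv2
d=np.load("top0.npz");f=lambda q:((q[0]+.5)/4-.5+225,(q[1]+.5)/4-.5+120)
C=[ray(d,f(q),108) for q in((105,447),(602,406))];Z=ray(d,f((410.6,328.6)),116.5);R=ray(d,f((525.7,319.1)),116.5)
L=ray(d,f((243,518)),88)
pts=[(-62,-36,0),(-62,-100,0),(-115,138.5,0),(-115,-138.5,0),(-157-1,65,0)];obs=[Z,R]+C+[L]
r=least_squares(lambda p:np.concatenate([(w(p,P)-o)[:2] for P,o in zip(pts,obs)]),[600,20,0.09])
p=r.x;np.save("pose.npy",p);print(p,np.degrees(p[2]),r.fun.reshape(-1,2).round(1))
def loc(q,z):
    a=ray(d,f(q),z)-[p[0],p[1],0];return (np.cos(p[2])*a[0]+np.sin(p[2])*a[1]).round(1)
print("hatch back",loc((205,60),116.5),"lip",loc((222,248),135),"front",loc((222,287),116.5))
g=cv2.cvtColor(d["pixels"],cv2.COLOR_RGB2GRAY);print(g[176:200,278:284].mean(1).round())
for n,P in dict(hl=(-10,65,135),shut=(-92,65,135),cl=(-157,65,88),clout=(-192,65,88),z=(-62,-36,116.5),r=(-62,-100,116.5)).items():print(n,w(p,P).round(1))
print("axis",np.cos(p[2]),np.sin(p[2]))
```

```text
[6.13675480e+02 2.25603279e+01 8.51472138e-02] 4.878575987234793 [[ 0.7 -0.2]
 [ 0.7 -0. ]
 [-1.2 -0.2]
 [-1.3  0.4]
 [ 1.1 -0. ]]
hatch back 97.3 lip -11.8 front -31.0
[ 92.  90.  89.  87.  93.  94.  64.  33.  29.  33.  32.  46.  85.  97.
  74.  53.  34.  32.  34.  47.  93. 144. 170. 168.]
hl [598.2  86.5 135. ]
shut [516.5  79.5 135. ]
cl [451.7  74.   88. ]
clout [416.8  71.   88. ]
z [555.  -18.6 116.5]
r [560.4 -82.4 116.5]
axis 0.9963771655962013 0.08504436417823406
```

Request:
step_arm([
  [[0.5,0.8,0,0,0,-0.6,0],[0.6,0.9,0,0,0,-0.6,0],[0.6,0.9,0,0,0,-0.6,0],[0.6,0.9,0,0,0,-0.6,0],[0.6,0.9,0,0,0,-0.54,0]],
])

```text
t: 0.72
ee_pos: [326.6, -376.6, 404.5]
orientation: [-3.138, -0.136, 0.0]
ft_force: [0.9, -0.6, 0.1]
width: 41.5
grasp_force: 0.0
```

Request:
step_arm([
  [[0.58,0.94,0,0,0,0,0],[0.58,0.94,0,0,0,0,0],[0.58,0.94,0,0,0,0,0],[0.58,0.94,0,0,0,0,0],[0.58,0.94,0,0,0,0,0]],
])

```text
t: 1.35
ee_pos: [471.6, -141.5, 404.6]
orientation: [3.138, 0.139, -0.0]
ft_force: [0.3, -1.5, 0.3]
width: 0.1
grasp_force: 0.0
```

Request:
step_arm([
  [[0.6,0.92,0,0,0,0,0],[0.6,0.92,0,0,0,0,0],[0.6,0.92,0,0,0,0,0],[0.6,0.92,-0.4,0,0,0,0],[0.6,0.92,-0.4,0,0,0,0]],
])

```text
t: 1.98
ee_pos: [621.7, 88.5, 364.1]
orientation: [3.138, 0.139, 0.0]
ft_force: [1.3, 0.0, 0.4]
width: 0.7
grasp_force: 0.0
```

Run:
```python
from h import *
from workcell import readout,get_image
import cv2
a=get_image("side");b=get_image("top");o=readout.get_obs();print(o["ee_pos"],o["orientation"],o["width"])
A=cv2.resize(a["pixels"][150:270,190:350],None,fx=3.5,fy=3.5,interpolation=cv2.INTER_CUBIC)
B=b["pixels"][100:280,220:420];B=cv2.resize(B,None,fx=1.2,fy=2.3333)
cv2.imwrite("pics/s1.png",np.hstack([A])[:,:,::-1])
```

```text
[622.24488816  90.67557848 361.87876459] [-3.13758569 -0.1448513   0.00354907] 0.7236616513553905
```

View pics/s1.png

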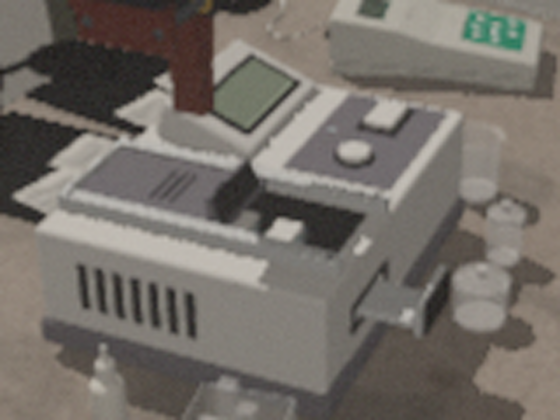

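The fingers are shut, with the tip above the hatch at about (195,112). The lip is at about (235,190), clear in front of the tip. I'll lower behind the lip.

Request:
step_arm([
  [[0,0,-0.4,0,0,0,0],[0,0,-0.4,0,0,0,0],[0,0,-0.3,0,0,0,0],[0,0,-0.1,0,0,0,0],[0,0,0,0,0,0,0]],
])

```text
t: 2.7
ee_pos: [621.0, 86.4, 304.5]
orientation: [3.139, 0.138, -0.001]
ft_force: [0.3, 0.6, 0.0]
width: 0.7
grasp_force: 0.0
```

Request:
step_arm([
  [[-0.2,-0.017,0,0,0,0,0],[-0.2,-0.017,0,0,0,0,0],[-0.2,-0.017,0,0,0,0,0],[-0.2,-0.017,0,0,0,0,0],[-0.2,-0.017,0,0,0,0,0]],
])

```text
t: 3.32
ee_pos: [570.4, 82.6, 305.0]
orientation: [-3.138, -0.139, -0.001]
ft_force: [2.0, -0.8, 1.3]
width: 0.6
grasp_force: 1.0
```

Request:
step_arm([
  [[-0.15,-0.013,0,0,0,0,0],[-0.15,-0.013,0,0,0,0,0],[-0.15,-0.013,0,0,0,0,0],[-0.15,-0.013,0,0,0,0,0],[-0.1,-0.009,0,0,0,0,0]],
])

```text
t: 3.95
ee_pos: [535.5, 79.5, 304.6]
orientation: [-3.138, -0.139, 0.001]
ft_force: [2.3, 0.9, 0.8]
width: 0.4
grasp_force: 0.9
```

Fx is about 2 N, so the hatch is being drawn. I'll creep to the stop.

Request:
step_arm([
  [[-0.06,-0.005,0,0,0,0,0],[-0.06,-0.005,0,0,0,0,0],[-0.04,-0.003,0,0,0,0,0],[0,0,0,0,0,0,0],[0,0,0,0,0,0,0]],
])

```text
t: 4.58
ee_pos: [527.8, 78.8, 304.5]
orientation: [3.138, 0.139, -0.002]
ft_force: [0.0, -0.6, -0.1]
width: 0.5
grasp_force: 0.0
```

Request:
step_arm([
  [[-0.03,-0.003,0,0,0,0,0],[-0.03,-0.003,0,0,0,0,0],[-0.03,-0.003,0,0,0,0,0],[-0.03,-0.003,0,0,0,0,0],[0,0,0,0,0,0,0]],
])

```text
t: 5.2
ee_pos: [525.0, 78.5, 305.3]
orientation: [-3.138, -0.139, -0.016]
ft_force: [15.5, 0.7, -11.2]
width: 0.7
grasp_force: 7.5
```

The finger hit the stop at 15 N, with x within 1.5 mm of the prediction. I'll back off, lift and move over the zero key.

Request:
step_arm([
  [[0.2,0.017,0,0,0,0,0],[0.1,0.008,0.2,0,0,0,0],[0,0,0.4,0,0,0,0],[0,0,0.1,0,0,0,0],[0,0,0,0,0,0,0]],
])

```text
t: 5.82
ee_pos: [536.9, 79.5, 340.0]
orientation: [-3.138, -0.139, -0.001]
ft_force: [0.4, 0.5, -0.6]
width: 0.4
grasp_force: 0.0
```

Run:
```python
from h import *
from workcell import get_image
import cv2
a=get_image("side")
cv2.imwrite("pics/s2.png",cv2.resize(a["pixels"][150:270,190:350],None,fx=3.5,fy=3.5,interpolation=cv2.INTER_CUBIC)[:,:,::-1])
```

```text
(no output)
```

View pics/s2.png

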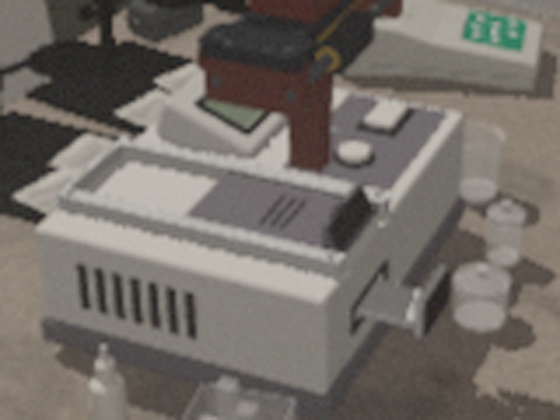

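The hatch is at the front, with its lip at about (350,215) in the crop, and the carriage is still home. Next I'll go over the zero key.

Request:
step_arm([
  [[0.088,-0.49,0,0,0,0,0],[0.088,-0.49,0,0,0,0,0],[0.088,-0.49,0,0,0,0,0],[0.088,-0.49,0,0,0,0,0],[0,0,-0.4,0,0,0,0]],
])

```text
t: 6.5
ee_pos: [555.2, -20.0, 320.0]
orientation: [3.138, 0.136, 0.003]
ft_force: [-0.4, 0.5, -0.2]
width: 0.5
grasp_force: 0.0
```

Request:
step_arm([
  [[0,0,-0.26,0,0,0,0],[0,0,-0.06,0,0,0,0],[0,0,0,0,0,0,0],[0,0,0,0,0,0,0],[0,0,0,0,0,0,0]],
])

```text
t: 7.12
ee_pos: [554.8, -18.3, 304.1]
orientation: [3.138, 0.139, 0.001]
ft_force: [0.8, 0.5, -0.5]
width: 0.6
grasp_force: 0.0
```

Request:
step_arm([
  [[0,0,-0.03,0,0,0,0],[0,0,-0.03,0,0,0,0],[0,0,-0.03,0,0,0,0],[0,0,-0.03,0,0,0,0],[0,0,-0.03,0,0,0,0]],
])

```text
t: 7.75
ee_pos: [554.6, -18.5, 296.2]
orientation: [3.139, 0.139, -0.0]
ft_force: [-1.5, 0.3, 3.4]
width: 0.5
grasp_force: 1.7
```

Request:
step_arm([
  [[0,0,-0.02,0,0,0,0],[0,0,-0.02,0,0,0,0],[0,0,-0.02,0,0,0,0],[0,0,0,0,0,0,0],[0,0,0,0,0,0,0]],
])

```text
t: 8.38
ee_pos: [554.6, -18.5, 294.6]
orientation: [3.138, 0.139, 0.001]
ft_force: [-5.9, -0.1, 17.0]
width: 0.4
grasp_force: 8.7
```

The key bottomed at 17 N. I'll release it and go to the carriage lip.

Request:
step_arm([
  [[0,0,0.1,0,0,0,0],[0,0,0.4,0,0,0,0],[0,0,0.5,0,0,0,0],[-0.4,0.4,0.06,0,0,0,0],[-0.42,0.48,0,0,0,0,0]],
])

```text
t: 9.0
ee_pos: [513.4, 25.7, 346.5]
orientation: [-3.139, -0.137, -0.002]
ft_force: [-0.1, 1.0, -0.1]
width: 0.6
grasp_force: 0.0
```

Request:
step_arm([
  [[-0.42,0.5,0,0,0,0,0],[-0.42,0.5,0,0,0,0,0],[0,0,0,0,0,0,0],[0,0,0,0,0,0,0],[0,0,0,0,0,0,0]],
])

```text
t: 9.62
ee_pos: [472.3, 75.0, 346.2]
orientation: [3.139, 0.138, 0.001]
ft_force: [-0.7, 0.0, -0.1]
width: 0.5
grasp_force: 0.0
```

Run:
```python
from h import *
from workcell import get_image,readout
import cv2
a=get_image("side");o=readout.get_obs();print(o["ee_pos"],o["ft_force"])
cv2.imwrite("pics/s3.png",cv2.resize(a["pixels"][150:270,190:350],None,fx=3.5,fy=3.5,interpolation=cv2.INTER_CUBIC)[:,:,::-1])
```

```text
[472.26661833  74.92700356 346.15233616] [1.00748693 0.87930433 0.15178393]
```

View pics/s3.png

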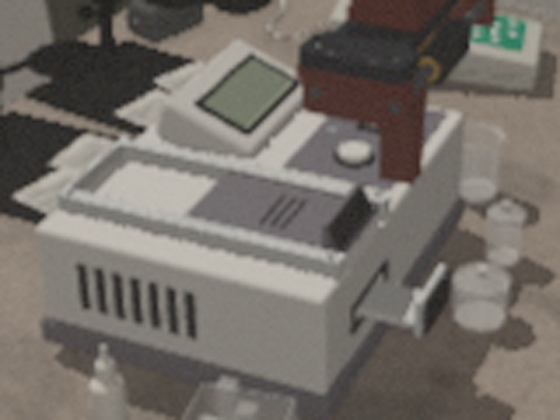

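The zero key is up again and the hatch is still shut. The fingertip, at about (400,175) in the crop, is above the gap between casing and lip. Lowering now.

Request:
step_arm([
  [[0,0,-0.4,0,0,0,0],[0,0,-0.4,0,0,0,0],[0,0,-0.35,0,0,0,0],[0,0,-0.05,0,0,0,0],[0,0,0,0,0,0,0]],
])

```text
t: 10.3
ee_pos: [472.0, 75.3, 286.3]
orientation: [3.139, 0.138, 0.0]
ft_force: [-0.5, 0.2, -0.1]
width: 0.4
grasp_force: 0.0
```

Request:
step_arm([
  [[0,0,-0.2,0,0,0,0],[0,0,-0.2,0,0,0,0],[0,0,-0.15,0,0,0,0],[0,0,-0.05,0,0,0,0],[0,0,0,0,0,0,0]],
])

```text
t: 10.92
ee_pos: [471.6, 75.5, 255.9]
orientation: [3.138, 0.139, -0.001]
ft_force: [0.2, 0.2, 0.4]
width: 0.7
grasp_force: 0.0
```

Request:
step_arm([
  [[-0.15,-0.013,0,0,0,0,0],[-0.15,-0.013,0,0,0,0,0],[-0.15,-0.013,0,0,0,0,0],[-0.15,-0.013,0,0,0,0,0],[-0.15,-0.013,0,0,0,0,0]],
])

```text
t: 11.55
ee_pos: [433.8, 72.2, 256.4]
orientation: [-3.138, -0.139, -0.001]
ft_force: [3.1, -0.2, 1.1]
width: 0.3
grasp_force: 1.5
```

Request:
step_arm([
  [[-0.04,-0.003,0,0,0,0,0],[-0.04,-0.003,0,0,0,0,0],[-0.03,-0.003,0,0,0,0,0],[-0.02,-0.002,0,0,0,0,0],[-0.02,-0.002,0,0,0,0,0]],
])

```text
t: 12.18
ee_pos: [427.0, 71.7, 256.3]
orientation: [-3.138, -0.139, -0.002]
ft_force: [5.6, 0.1, -0.6]
width: 0.6
grasp_force: 2.8
```

Request:
step_arm([
  [[-0.02,-0.002,0,0,0,0,0],[-0.02,-0.002,0,0,0,0,0],[-0.02,-0.002,0,0,0,0,0],[0,0,0,0,0,0,0],[0,0,0,0,0,0,0]],
])

```text
t: 12.8
ee_pos: [425.9, 71.5, 256.5]
orientation: [-3.138, -0.139, -0.011]
ft_force: [12.3, 0.2, -8.6]
width: 0.7
grasp_force: 5.9
```

The carriage is at its stop (12 N, 0.4 mm per extra mm commanded). I'll back off, lift and move to the read key.

Request:
step_arm([
  [[0.15,0.013,0,0,0,0,0],[0.15,0.013,0,0,0,0,0],[0,0,0.5,0,0,0,0],[0,0,0.7,0,0,0,0],[0,0,0.6,0,0,0,0]],
])

```text
t: 13.42
ee_pos: [438.3, 72.6, 346.9]
orientation: [3.138, 0.139, -0.003]
ft_force: [0.8, -0.1, 0.2]
width: 0.4
grasp_force: 0.0
```

Request:
step_arm([
  [[0.48,-0.62,0,0,0,0,0],[0.48,-0.62,0,0,0,0,0],[0.48,-0.62,0,0,0,0,0],[0.48,-0.62,0,0,0,0,0],[0.48,-0.62,0,0,0,0,0]],
])

```text
t: 14.05
ee_pos: [558.9, -83.4, 345.7]
orientation: [-3.138, -0.139, 0.003]
ft_force: [-0.2, 0.1, 0.0]
width: 0.5
grasp_force: 0.0
```

Run:
```python
from h import *
from workcell import get_image,readout
import cv2
a=get_image("side");o=readout.get_obs();print(o["ee_pos"],o["ft_force"])
cv2.imwrite("pics/s4.png",cv2.resize(a["pixels"][150:270,190:350],None,fx=3.5,fy=3.5,interpolation=cv2.INTER_CUBIC)[:,:,::-1])
```

```text
[561.60880848 -86.26924859 346.20550501] [ 2.9487981  -2.76412731  0.30523007]
```

View pics/s4.png

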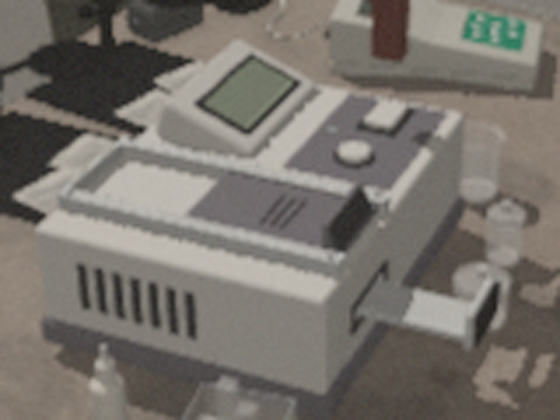

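The carriage is out, with its lip now at about (485,310), the hatch is shut and both keys are up. Descending to the read key.

Request:
step_arm([
  [[0,0,-0.4,0,0,0,0],[0,0,-0.3,0,0,0,0],[0,0,-0.14,0,0,0,0],[0,0,0,0,0,0,0],[0,0,0,0,0,0,0]],
])

```text
t: 14.72
ee_pos: [558.8, -82.2, 304.6]
orientation: [3.138, 0.139, 0.001]
ft_force: [-0.2, -0.9, 0.6]
width: 0.5
grasp_force: 0.0
```

Request:
step_arm([
  [[0,0,-0.03,0,0,0,0],[0,0,-0.03,0,0,0,0],[0,0,-0.03,0,0,0,0],[0,0,-0.03,0,0,0,0],[0,0,-0.03,0,0,0,0]],
])

```text
t: 15.35
ee_pos: [558.6, -82.4, 296.8]
orientation: [3.139, 0.139, 0.0]
ft_force: [-1.1, 0.3, 2.5]
width: 0.3
grasp_force: 1.5
```

Request:
step_arm([
  [[0,0,-0.02,0,0,0,0],[0,0,-0.02,0,0,0,0],[0,0,-0.02,0,0,0,0],[0,0,-0.01,0,0,0,0],[0,0,0,0,0,0,0]],
])

```text
t: 15.98
ee_pos: [558.7, -82.4, 294.6]
orientation: [3.138, 0.139, 0.001]
ft_force: [-5.3, 1.0, 18.1]
width: 0.6
grasp_force: 8.5
```

The read key bottomed at 18 N. Lifting clear.

Request:
step_arm([
  [[0,0,0.1,0,0,0,0],[0,0,0.4,0,0,0,0],[0,0,0.6,0,0,0,0],[0,0,0.6,0,0,0,0],[0,0,0.4,0,0,0,0]],
])

```text
t: 16.6
ee_pos: [558.8, -82.4, 399.3]
orientation: [3.138, 0.139, 0.002]
ft_force: [-0.1, 0.7, -0.1]
width: 0.6
grasp_force: 0.0
```

Request:
step_arm([
  [[-0.4,-0.8,0,0,0,0,0],[-0.4,-0.8,0,0,0,0,0],[-0.4,-0.8,0,0,0,0,0],[-0.2,-0.4,0,0,0,0,0],[0,0,0,0,0,0,0]],
])

```text
t: 17.23
ee_pos: [488.0, -223.5, 397.9]
orientation: [-3.139, -0.135, 0.0]
ft_force: [0.0, 0.0, -0.3]
width: 0.7
grasp_force: 0.0
```

Run:
```python
from h import *
from workcell import get_image,readout
import cv2
a=get_image("top");o=readout.get_obs();print(o["ee_pos"],o["ft_force"])
cv2.imwrite("pics/t5.png",cv2.resize(a["pixels"][120:270,190:390],None,fx=4,fy=4,interpolation=cv2.INTER_CUBIC)[:,:,::-1])
```

```text
[ 488.45940231 -222.70249627  397.96900675] [0.46825036 0.30090266 0.42780089]
```

View pics/t5.png

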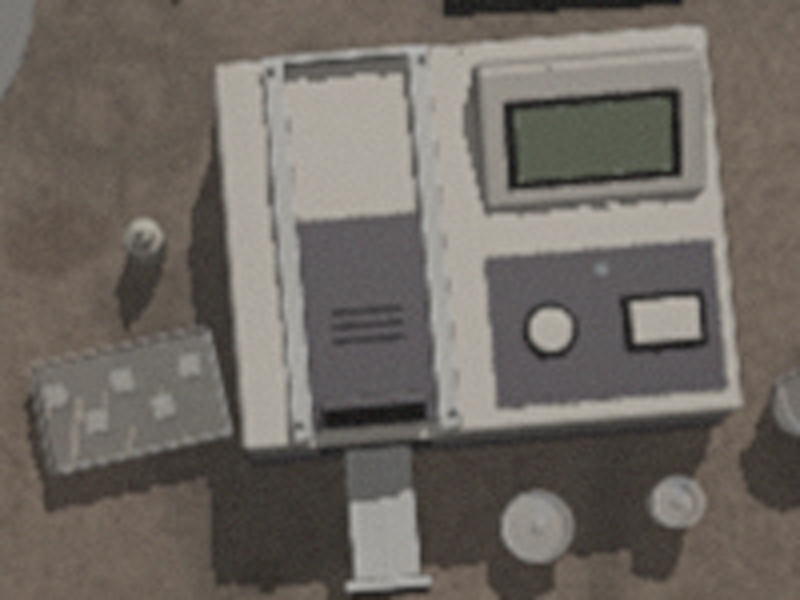

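The hatch is shut at the front, with its lip at about (375,412). The carriage is out, with its lip at about (388,583), both keys are up and the glassware hasn't moved. Handing in.

```bash
python3 -c "
from workcell import ctrl;print(ctrl.close_job())"
```

```text
the job is handed in; nothing more can be done
None
```

I handed the job in at about 17 s: hatch drawn shut to its stop, zero key pressed, carriage drawn out to its stop, read key pressed, and the last picture shows the hatch shut, carriage out, both keys up and the glassware unmoved.

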